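# Clear the ear defenders off the trim saw and hold its hood half open

### The arm

A 6-joint arm with a two-finger parallel gripper is mounted at the origin on a cart in front of the work surface, level with it; the furniture and walls round the work are solid. World frame = base frame: x ahead of the robot, y to its left, z up, the work surface at z = 0. Lengths are in m, angles in rad, forces in N, time in s.
With the tool pointing down it reaches from about 0.35 to 0.875 m from the base axis. Payload 4.2 kg.
Tool frame: the origin (TCP) lies between the finger pads; the fingertips stand 8 mm ahead of it and the grasp point (between the pads) lies 11 mm behind it; z points along the fingers, y is the line along which they close (so a half turn about z gives the same grasp; the last joint's range is limited). The gripper opens to 87 mm and grips with 3 to 60 N. Pads are 19 mm wide; open, the fingers measure 117 mm over their backs; the gripper's body (75 mm by 190 mm) begins 51 mm behind the grasp point.
Start: joints at [-0.902, 0.385, 0.008, 0, -1.194, -0.259], TCP at [0.249, -0.573, 0.231] pointing down, gripper open.
Joint ranges: [-3.14, 3.14], [-1.21, 2.06], [-1.07, 1.41], [-3.16, 2.05], [-2.99, -0.16], [-3.1, 3.1]. Speed limits (rad/s): [2.79, 2.79, 3.14, 3.14, 3.14, 3.14].

### API

Orientations are given as a unit quaternion [w, x, y, z].
In Python, from rig import manip, capture, boxes_of, outline_of gives the robot as it stands. The module is installed in compiled form; this text tells all that it offers.
- The arm moves only by the shell command python3 -m crank 'ROWS'. ROWS is JSON, a list of rows, each a list of 5 numbers: the gripper command: -1 is shut, 1 is fully open, values between are in proportion, then the shift along the world's x, y, z scaled (see below), then the turn about the world's z scaled (see below). In form: [[fingers, x, y, z, roll], ...]. A call has 1 to 20 rows; each row is the pose to reach, as a shift and turn from the pose commanded when the call began; what a row does not reach only later rows make up. The controller multiplies each number of a shift by 0.5 m and each number of a turn by pi/2 rad. A row lasts 1/8 s, in which the tool goes at most 62.5 mm and 10.7 degrees, less where a joint would pass 70% of its speed; a pose out of reach is approached as far as the arm can. A call with a number of a shift or a turn outside -1 to 1 is refused whole. A call with a gripper value outside its range is refused whole. The fingers move at their own pace and stop on an object; the grip force is fixed at half the most. Time passes only in rows, so rows that repeat a pose let the fingers close. It gives the time, the measured TCP pose, the force, the opening and the grip force at its end, in the units of the state.
- manip.get_state(): the state, without advancing time (a new reading comes with each control period).
- capture(name): name is "side" or "top"; returns a dict with "pixels" (420x560x3 uint8, red, green, blue), "fx", "fy", "cx", "cy" (pixels), "dist" ([k1, k2, p1, p2, k3] as OpenCV has them; the pictures are not rectified), "cam_to_world" (4x4, takes a point from camera to world coordinates). Camera axes: x right, y up, looking along -z (the intrinsics and any distortion apply to the point x, -y, -z); pixel columns grow to the right and rows downward; lengths in m; the calibration is good to about 2 mm. A picture is of the moment at which its call begins. There is no depth.
- manip.hand_in(): hands the job in; it is judged then, once.
Trained networks look in a picture, given as the dict that the camera call returned (one of the last four; its "shot" number tells which), for a name from the list of things; names that differ only in an ending like _2 or _b are one class to them, and where a whole thing is asked for, a point or a joint stands for the part that bears it (a point fixed in the world has none). Each returns a list of dicts, best first, with "score" (0 to 1); they miss things now and then, are a little off and sometimes report something else, mostly with a low value. They report only what shows in the picture. A call takes as long as a camera call.
- boxes_of(picture, name): "bbox" ([left, top, width, height] in pixels, round what is visible of it).
- outline_of(picture, name): "mask" (420x560 bool, what is visible of it) and "bbox" ([left, top, width, height] in pixels, round what is visible of it).
The state is a dict: "t": time; "q": joint angles; "qvel": joint speeds; "tau": joint torques, N m; "position": TCP position; "ee_rot": TCP orientation; "force": force on the tool from outside, world axes, zero at the start; "wrist_torque": the same for the moment, N m; "gripper_width": opening from 0.0 (shut) to 1.0 (fully open); "grasp_force": force on a finger pad.
Only numpy, scipy, OpenCV 4.12 (cv2) and the standard library are available. Lean on these libraries where they do the work, as an engineer would, in place of code of your own. Each camera call takes 0.05 s, during which the arm holds its last target. There are 200 camera calls.

### The job

The ear defenders have been left standing on the hood of the trim saw: first hang them over the bar of the rail, so that they hang freely from the padded crown, and let go of them. Then lift the hood by its handle to 45 degrees (within 7 degrees either way), so that its spray runs back into the tank and the vice can be reached, and finish while still holding it there by the handle: it has no stay and falls shut if let go. Do not lift the hood while the defenders stand on it, do not drop them, and leave the other things on the bench where they are.

Things in the scene. Friction and masses are not known exactly. Their poses are not given: they have to be found in the camera images.
- saw: Trim saw, grey, fixed: tank 250 x 250 mm, 50 high, motor on its right (-y) side to 225 mm from the centre. Origin: centre of the underside; z up, -x its front (faces the robot, yawed up to 0.25 rad). Its hood, a thin-walled cover 230 deep (x) x 230 wide x 75 high, covers local x -115 to +115 mm; closed, its flat top is 128 mm above the bench.
- hood (a joint): Angle of the saw's hood, rad: 0 closed, grows as the front edge is lifted, to 1.65; 45 degrees = 0.785. The hood weighs about 0.6 kg, turns freely and falls shut when let go below about 65 degrees.
- hood_hinge (a point): Middle of the hinge line of the hood, along the saw's y axis at its far edge, at saw-frame x +115 mm, y 0, z +53 mm. It does not move when the hood opens.
- handle (a point): D-handle on the hood's front: round steel bar 12 mm thick along the saw's y, 100 mm free between two legs, its centre (the origin) 45 mm in front of the hood's face (39 mm free behind the bar). Hood closed: saw-frame x -160, y 0, z +103 mm. At hood angle q it lies (0.275 cos q - 0.050 sin q) m in front of the hinge and (0.275 sin q + 0.050 cos q) m above it. Turns with the hood.
- defenders: Ear defenders, black, about 0.18 kg, loose: arch of two steel wires, padded crown on top, two flat-bottomed ear cups on which they stand upright. Origin: midway between the cups' undersides, z up. Cups at local x 44 to 83 mm either side (88 mm free between), 62 wide in y, 88 high; band 180 wide in x; height 162 mm. A half turn about z makes no difference.
- crown (a point): Middle of the underside of the defenders' crown pad, defenders-frame (0, 0, 138 mm): it rests on the bar. The pad is 34 mm wide in y, 24 mm thick (local z 138 to 162), flat for 36 mm in x, then slopes down. Grip it from above across its width (closing along local y), by the upper 14 to 18 mm only, so that the fingertips stay clear of the bar, which must run along the defenders' y.
- rail: Hanging rail, fixed: round steel bar 14 mm thick on two posts. Origin: on the bench under the bar's middle; the bar runs along local y, its top at 165 mm, 165 mm free between the posts, which do not rise above it. Feet 100 mm long in x. Behind it stands the polishing lathe, its flap hanging at x 0.535 to 0.57, y 0.04 to 0.30, up to z 0.27 m: carry things past in front of it.
- pot: Bystander: pot of powder with blue lid, 56 mm in diameter, 52 mm high; origin at the centre of its underside.
- wax_bar: Bystander: white bar of polishing compound 72 x 32 x 26 mm; origin at the centre of its underside.
- dop_a: Bystander: dop stick, wooden rod 137 mm long, 13 mm thick; origin at the centre of its underside.
- dop_b: Bystander: dop stick, wooden rod 140 mm long, 13 mm thick; origin at the centre of its underside.
- bob_a: Bystander: felt bob with a shank, 62 mm long, 21 mm thick; origin at the centre of its underside.
- scraper_a: Bystander: scraper with wooden handle, 128 mm long; origin at the centre of its underside.

How it is judged:
By the outcome, as a careful person would: the job done as asked, in the order asked, and still so for the second after the job is handed in, while the arm keeps its last pose, push and grip.
It also fails if it takes over 67 s, if anything falls off the work surface, if the arm or the gripper's body presses on something with over 40 N, if the wrist force passes 120 N, or if a joint passes its speed limit or range.

## Working session

There is one attempt and no reset: what is moved stays moved. The work goes in short steps, Python scripts to look and compute and a shell command to move; the robot and the scene stay as the last step left them, time stands still between calls to the robot, and variables do not carry over. Pictures are saved under pics/ and viewed, at most 10 in all, crops included, and the job is handed in when it is done.

```bash
mkdir -p pics; cat > h.py <<'E'
import numpy as np, cv2
from rig import manip, capture, boxes_of, outline_of
def K(p): return np.array([[p['fx'],0,p['cx']],[0,p['fy'],p['cy']],[0,0,1]]),np.array(p['dist'],float)
def ray(p,uv):
    k,d=K(p); n=cv2.undistortPoints(np.array(uv,float).reshape(-1,1,2),k,d).reshape(-1,2)
    M=np.array(p['cam_to_world']); D=np.c_[n[:,0],-n[:,1],-np.ones(len(n))]@M[:3,:3].T
    return M[:3,3],D
def onz(p,uv,z):
    o,D=ray(p,uv); return o+D*((z-o[2])/D[:,2])[:,None]
def proj(p,X):
    k,d=K(p); M=np.linalg.inv(np.array(p['cam_to_world'])); X=np.atleast_2d(X)@M[:3,:3].T+M[:3,3]
    return cv2.projectPoints(X*[1,-1,-1],np.zeros(3),np.zeros(3),k,d)[0].reshape(-1,2)
def save(p,n): cv2.imwrite('pics/'+n,p['pixels'][:,:,::-1])
E
python3 - <<'E'
from h import *
np.set_printoptions(precision=3,suppress=True)
for c in ['top','side']:
    p=capture(c); save(p,c+'1.png'); print(c,np.array(p['cam_to_world'])[:3,3])
    for n in ['saw','hood','handle','defenders','crown','rail']:
        print(n,[(np.round(b['bbox']),round(b['score'],2)) for b in boxes_of(p,n)[:2]])
s=manip.get_state();print(s)
E
```

```text
top [0.466 0.03  1.336]
saw [(array([342., 149., 120., 105.]), 0.59)]
hood [(array([353., 151.,  89., 102.]), 0.77)]
handle [(array([353., 151.,  86., 101.]), 0.87)]
defenders [(array([364., 164.,  46.,  58.]), 0.69)]
crown [(array([366., 162.,  42.,  61.]), 0.91), (array([163., 190.,  23.,  19.]), 0.18)]
rail [(array([199., 224.,  70.,  40.]), 0.7), (array([142., 258.,  35.,  10.]), 0.68)]
side [-0.143 -0.337  1.363]
saw [(array([369., 224., 114., 133.]), 0.72), (array([120., 234.,  38.,  14.]), 0.23)]
hood [(array([365., 223.,  99., 122.]), 0.88)]
handle []
defenders [(array([378., 222.,  50.,  40.]), 0.83)]
crown [(array([378., 224.,  50.,  42.]), 0.66)]
rail [(array([180., 218.,  42.,  48.]), 0.63), (array([376., 222.,  53.,  40.]), 0.25)]
{'t': 0.7, 'q': array([-0.902,  0.385,  0.008, -0.   , -1.194, -0.259]), 'qvel': array([-0.001, -0.001,  0.001,  0.   ,  0.001,  0.001]), 'tau': array([  0.   , -39.033,  18.758,   4.224,   0.016,  -0.   ]), 'position': array([ 0.249, -0.573,  0.231]), 'ee_rot': array([ 0.   , -0.203,  0.979, -0.   ]), 'force': array([ 0.206, -0.006,  1.057]), 'wrist_torque': array([ 0.085, -0.009,  0.043]), 'grasp_force': 0.0, 'gripper_width': 0.9999211047784334}
```

View pics/top1.png

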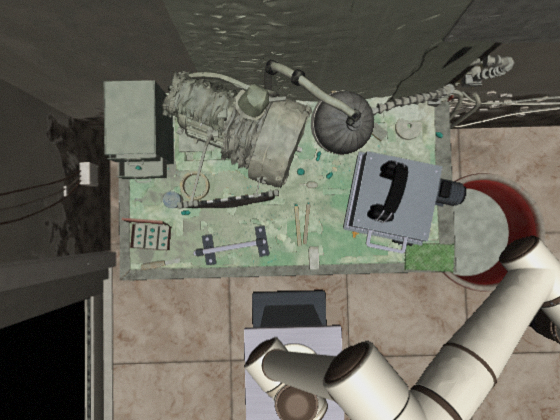

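View pics/side1.png

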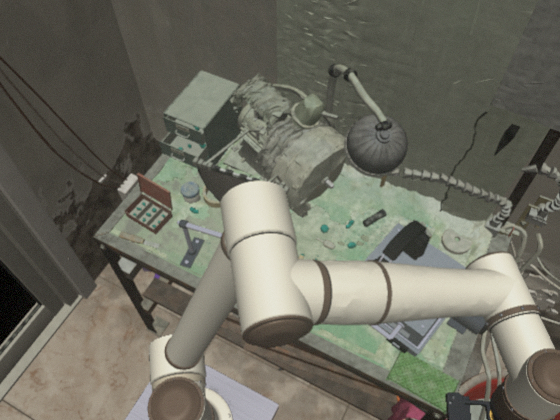

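The top view shows the saw hood at about (396,197), the defenders on it with their arch running along the image's vertical, the handle at about (385,242) and the rail bar from (208,248) to (262,240). The arm hides part of the side view. I'll enlarge the top view.

```bash
python3 - <<'E'
from h import *
np.set_printoptions(precision=3,suppress=True)
p=capture('top')
im=p['pixels'][:,:,::-1]
a=cv2.resize(im[145:265,340:470],None,fx=4.6,fy=4.6,interpolation=cv2.INTER_CUBIC)[:552]
b=cv2.resize(im[215:275,190:280],None,fx=4.6,fy=4.6,interpolation=cv2.INTER_CUBIC)
cv2.imwrite('pics/c1.png',a); 
cv2.imwrite('pics/c2.png',b)
for n in ['hood','defenders','rail','saw']:
    for o in outline_of(p,n)[:1]:
        m=o['mask'].astype(np.uint8); c=max(cv2.findContours(m,0,1)[0],key=cv2.contourArea)
        r=cv2.minAreaRect(c); z={'hood':.128,'defenders':.16,'rail':.0,'saw':.05}[n]
        print(n,o['score'],o['bbox'],r); print(onz(p,cv2.boxPoints(r),z), onz(p,[r[0]],z))
E
```

```text
hood 0.9 [352.8, 150.4, 91.0, 102.5] ((393.3302917480469, 203.32156372070312), (81.60648345947266, 94.24652862548828), 12.22512149810791)
[[ 0.431 -0.157  0.128]
 [ 0.705 -0.226  0.128]
 [ 0.647 -0.463  0.128]
 [ 0.374 -0.392  0.128]] [[ 0.539 -0.309  0.128]]
defenders 0.79 [365.5, 160.3, 43.5, 64.0] ((388.3115539550781, 191.35768127441406), (28.328969955444336, 62.44652557373047), 15.255120277404785)
[[ 0.497 -0.221  0.16 ]
 [ 0.672 -0.275  0.16 ]
 [ 0.648 -0.354  0.16 ]
 [ 0.473 -0.299  0.16 ]] [[ 0.572 -0.287  0.16 ]]
rail 0.65 [194.9, 225.0, 73.9, 38.9] ((229.7738800048828, 245.5572509765625), (30.07884407043457, 75.00178527832031), 80.36246490478516)
[[0.452 0.327 0.   ]
 [0.487 0.083 0.   ]
 [0.389 0.069 0.   ]
 [0.355 0.312 0.   ]] [[0.421 0.198 0.   ]]
saw 0.65 [343.0, 151.5, 121.4, 103.9] ((404.57421875, 205.73190307617188), (114.48157501220703, 94.83238983154297), 11.070201873779297)
[[ 0.427 -0.156  0.05 ]
 [ 0.723 -0.223  0.05 ]
 [ 0.643 -0.579  0.05 ]
 [ 0.349 -0.508  0.05 ]] [[ 0.535 -0.367  0.05 ]]
```

View pics/c1.png

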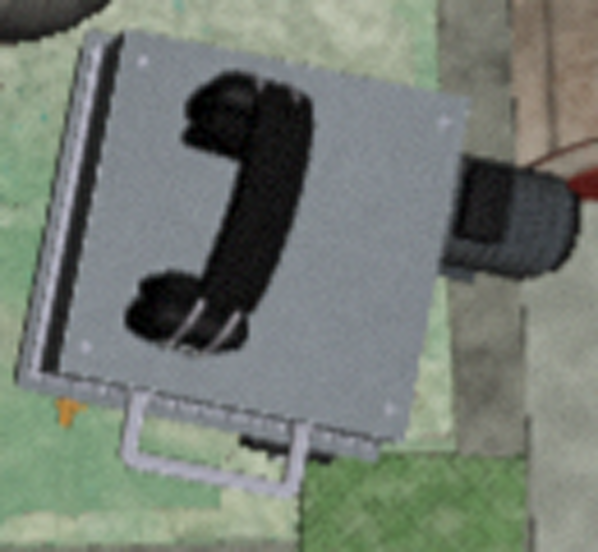

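View pics/c2.png

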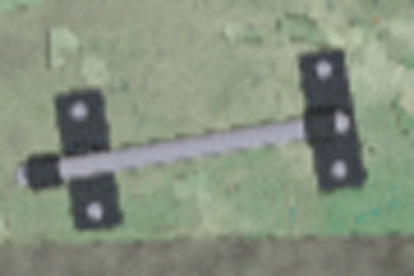

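```bash
cat > m.py <<'E'
from h import *
np.set_printoptions(precision=3,suppress=True)
p=capture('top')
A=lambda l:(np.array(l,float)+.5)/4.6-.5+[340,145]
B=lambda l:(np.array(l,float)+.5)/4.6-.5+[190,215]
c=onz(p,A([[122,35],[470,100],[405,440],[55,375]]),.128); print('hood',c,np.linalg.norm(c-np.roll(c,-1,0),axis=1))
C=c.mean(0); u=(c[0]+c[1]-c[2]-c[3]); v=(c[0]+c[3]-c[1]-c[2]); print(C,'yaw',np.arctan2(u[1],u[0]),np.arctan2(-v[0],v[1]))
h=onz(p,A([[128,462],[295,492]]),.109); print('handle',h,h.mean(0),np.linalg.norm(h[0]-h[1]),'yaw',np.arctan2(*((h[0]-h[1])[:2]*[-1,1])))
b=onz(p,B([[42,170],[325,122]]),.165); print('bar',b,b.mean(0),np.linalg.norm(b[0]-b[1]))
f=onz(p,B([[88,160],[332,120]]),.008); print('feet',f,f.mean(0))
pad=onz(p,A([[262,195]]),.29);print('crown',pad)
cups=onz(p,A([[222,115],[172,313]]),.128+.075);print('cups',cups,cups.mean(0))
d=cups[0]-cups[1];print('def yaw',np.arctan2(d[1],d[0]),np.linalg.norm(d))
E
python3 m.py
```

```text
hood [[ 0.694 -0.233  0.128]
 [ 0.646 -0.458  0.128]
 [ 0.426 -0.407  0.128]
 [ 0.474 -0.182  0.128]] [0.23  0.226 0.23  0.227]
[ 0.56  -0.32   0.128] yaw -0.2277218199924347 -0.21098942872574733
handle [[ 0.415 -0.232  0.109]
 [ 0.393 -0.341  0.109]] [ 0.404 -0.286  0.109] 0.1111685618877127 yaw -0.2031003670616932
bar [[0.412 0.267 0.165]
 [0.437 0.089 0.165]] [0.424 0.178 0.165] 0.17961341549226947
feet [[0.41  0.266 0.008]
 [0.434 0.092 0.008]] [0.422 0.179 0.008]
crown [[ 0.571 -0.274  0.29 ]]
cups [[ 0.629 -0.276  0.203]
 [ 0.509 -0.242  0.203]] [ 0.569 -0.259  0.203]
def yaw -0.2814634663327676 0.12528707962456614
```

```bash
cat > fit.py <<'E'
from h import *
from scipy.optimize import differential_evolution as DE
np.set_printoptions(precision=4,suppress=True)
p=capture('top')
g=p['pixels'].max(2); T=np.zeros(g.shape,bool); T[155:226,362:412]=g[155:226,362:412]<70
def box(a,b,c,d,e,f): return np.array([[x,y,z] for x in(a,b) for y in(c,d) for z in(e,f)])
parts=[box(44,83,-31,31,5,83),box(-83,-44,-31,31,5,83),box(-18,18,-17,17,138,162)]
parts+=[np.r_[box(18*s,19*s,-17,17,138,162),box(52*s,53*s,-17,17,118,142)] for s in(1,-1)]
parts=[q/1000 for q in parts]
def pose(X,v):
    c,s=np.cos(v[2]),np.sin(v[2]); return X@np.array([[c,s,0],[-s,c,0],[0,0,1]])+[v[0],v[1],.128]
def mask(v,S=4):
    m=np.zeros((71*S,50*S),np.uint8)
    for q in parts:
        h=cv2.convexHull(((proj(p,pose(q,v))-[362,155]+.5)*S).astype(np.float32)); cv2.fillConvexPoly(m,h.astype(np.int32),255)
    return cv2.resize(m,(50,71),interpolation=cv2.INTER_AREA)/255
t=T[155:226,362:412]
r=DE(lambda v:np.abs(mask(v)-t).sum(),[(.54,.6),(-.3,-.24),(-.5,0)],maxiter=40,popsize=10,seed=1)
print(r.x,r.fun,t.sum())
im=cv2.resize(p['pixels'][145:265,340:470,::-1],None,fx=4.6,fy=4.6,interpolation=cv2.INTER_CUBIC)
for q in parts[:3]:
    h=cv2.convexHull(((proj(p,pose(q,r.x))-[340,145]+.5)*4.6).astype(np.float32)); cv2.polylines(im,[h.astype(int)],True,(0,0,255),1)
def sw(X): c,s=np.cos(-.21),np.sin(-.21); return np.array(X)@np.array([[c,s,0],[-s,c,0],[0,0,1]])+[.56,-.32,0]
for q in (box(-.115,.115,-.115,.115,.128,.128),box(-.166,-.154,-.05,.05,.097,.109)):
    h=cv2.convexHull(((proj(p,sw(q))-[340,145]+.5)*4.6).astype(np.float32)); cv2.polylines(im,[h.astype(int)],True,(0,255,255),1)
cv2.imwrite('pics/o1.png',im)
E
python3 fit.py
```

```text
[ 0.5697 -0.279  -0.3212] 263.0235294117647 1227
```

View pics/o1.png

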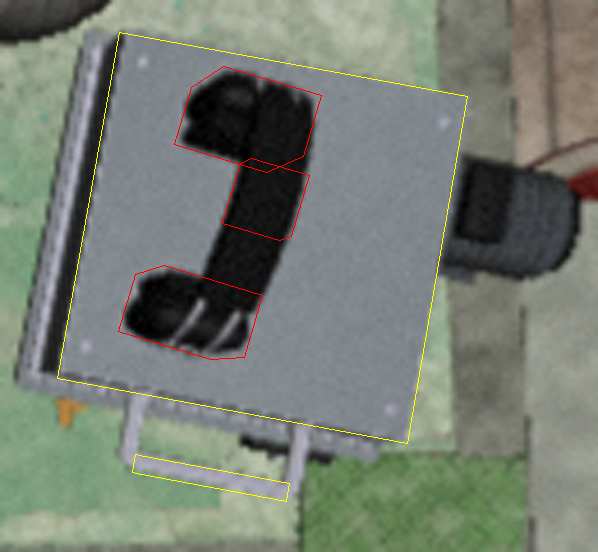

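The fit lands the crown at about (0.570,-0.278) with yaw about -0.30. The hood and handle overlays match the picture at saw (0.56,-0.32), yaw -0.21. Next I approach above the crown.

```bash
python3 -m crank '[[1,0,0,0.12,0],[1,0,0,0.24,0],[1,0.05,0.05,0.338,-0.05],[1,0.13,0.12,0.338,-0.1],[1,0.21,0.19,0.338,-0.15],[1,0.29,0.26,0.338,-0.2],[1,0.37,0.33,0.338,-0.25],[1,0.45,0.41,0.338,-0.31],[1,0.53,0.49,0.338,-0.37],[1,0.6,0.55,0.338,-0.42],[1,0.642,0.59,0.338,-0.45],[1,0.642,0.59,0.338,-0.45],[1,0.642,0.59,0.338,-0.45],[1,0.642,0.59,0.338,-0.45]]'
python3 - <<'E'
from h import *
p=capture('side'); save(p,'side2.png'); s=manip.get_state(); print(s['q'],s['ee_rot'])
E
```

```text
t: 2.8
position: [0.5693, -0.2791, 0.4]
ee_rot: [0.0, 0.149, 0.989, -0.0]
force: [0.6, -0.1, 0.7]
gripper_width: 1.002
grasp_force: 0.0
[-2.00919357e-01  3.46029060e-01  3.61294140e-01  1.02126152e-04
 -1.58547831e+00 -1.66814639e+00] [ 2.88513235e-04  1.48583254e-01  9.88899858e-01 -6.60798121e-05]
```

View pics/side2.png

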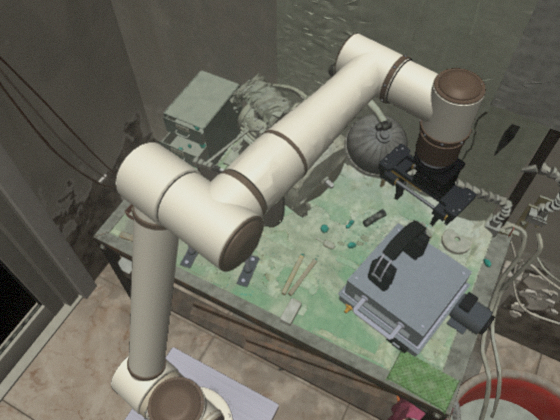

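The side view now shows the defenders clear of the arm, arch from about (380,275) to (420,235). I'll check the fitted model against this view.

```bash
python3 - <<'E'
from h import *
p=capture('side')
def box(a,b,c,d,e,f): return np.array([[x,y,z] for x in(a,b) for y in(c,d) for z in(e,f)])/1000
im=cv2.resize(p['pixels'][205:305,350:450,::-1],None,fx=5,fy=5,interpolation=cv2.INTER_CUBIC)
for v,col in (([.57,-.278,-.30],(0,0,255)),):
  c,s=np.cos(v[2]),np.sin(v[2])
  for q in (box(44,83,-31,31,0,88),box(-83,-44,-31,31,0,88),box(-18,18,-17,17,138,162)):
    X=q@np.array([[c,s,0],[-s,c,0],[0,0,1]])+[v[0],v[1],.128]
    h=cv2.convexHull(((proj(p,X)-[350,205]+.5)*5).astype(np.float32)); cv2.polylines(im,[h.astype(int)],True,col,1)
cv2.imwrite('pics/o2.png',im)
E
```

```text
(no output)
```

View pics/o2.png

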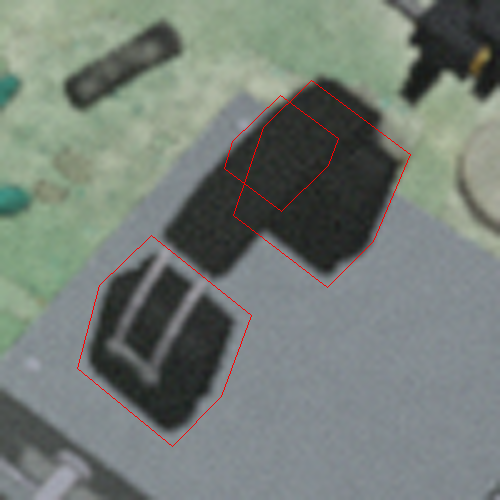

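The model fits. Next I descend and grip.

```bash
python3 -m crank '[[1,0,0,-0.06,0],[1,0,0,-0.12,0],[1,0,0,-0.17,0],[1,0,0,-0.21,0],[1,0,0,-0.236,0],[1,0,0,-0.236,0],[1,0,0,-0.236,0],[-1,0,0,-0.236,0],[-1,0,0,-0.236,0],[-1,0,0,-0.236,0],[-1,0,0,-0.236,0],[-1,0,0,-0.236,0],[-1,0,0,-0.236,0],[-1,0,0,-0.236,0],[-1,0,0,-0.236,0]]'
```

```text
t: 4.78
position: [0.57, -0.2782, 0.2815]
ee_rot: [-0.0, 0.148, 0.989, 0.0]
force: [-0.4, -0.5, 0.3]
gripper_width: 0.389
grasp_force: 29.8
```

```bash
python3 -m crank '[[-1,0,0,0.03,0],[-1,0,0,0.08,0],[-1,0,0,0.14,0],[-1,0,0,0.19,0],[-1,-0.03,0.02,0.21,0],[-1,-0.09,0.06,0.21,0.02],[-1,-0.16,0.12,0.21,0.05],[-1,-0.22,0.2,0.21,0.08],[-1,-0.27,0.28,0.21,0.12],[-1,-0.294,0.37,0.21,0.16],[-1,-0.294,0.46,0.21,0.2],[-1,-0.294,0.55,0.21,0.24],[-1,-0.294,0.64,0.21,0.278],[-1,-0.294,0.73,0.21,0.278],[-1,-0.294,0.81,0.21,0.278],[-1,-0.294,0.87,0.21,0.278],[-1,-0.294,0.9,0.21,0.278],[-1,-0.294,0.912,0.21,0.278],[-1,-0.294,0.912,0.21,0.278],[-1,-0.294,0.912,0.21,0.278]]'
python3 -m crank '[[-1,0,0,0,0],[-1,0,0,0,0],[-1,0,0,0,0],[-1,0,0,0,0]]'
python3 - <<'E'
from h import *
p=capture('side'); im=cv2.resize(p['pixels'][130:310,110:310,::-1],None,fx=3.3,fy=3.3,interpolation=cv2.INTER_CUBIC); cv2.imwrite('pics/s3.png',im)
E
```

```text
t: 7.28
position: [0.423, 0.1769, 0.3867]
ee_rot: [0.0, -0.069, 0.998, -0.0]
force: [-0.8, -0.6, -1.3]
gripper_width: 0.389
grasp_force: 29.8
t: 7.78
position: [0.4231, 0.1777, 0.3865]
ee_rot: [-0.0, -0.07, 0.998, -0.0]
force: [-0.6, 0.0, -2.1]
gripper_width: 0.386
grasp_force: 29.8
```

View pics/s3.png

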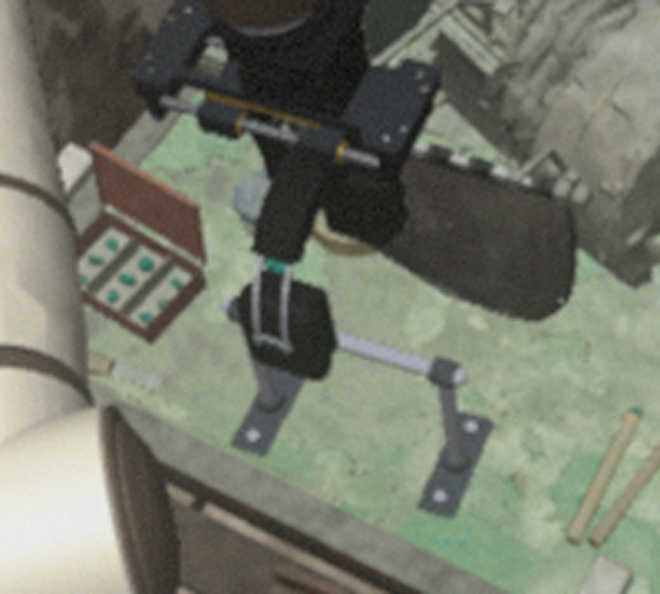

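The defenders hang upright in the gripper, with cups at about (285,330) in the crop on either side of the bar and centred over it. Next I lower them.

```bash
python3 -m crank '[[-1,0,0,-0.04,0],[-1,0,0,-0.1,0],[-1,0,0,-0.16,0],[-1,0,0,-0.22,0],[-1,0,0,-0.28,0],[-1,0,0,-0.33,0],[-1,0,0,-0.365,0],[-1,0,0,-0.385,0],[-1,0,0,-0.395,0],[-1,0,0,-0.4,0],[-1,0,0,-0.405,0],[-1,0,0,-0.408,0],[-1,0,0,-0.408,0],[-1,0,0,-0.408,0]]'
```

```text
t: 9.57
position: [0.4231, 0.1778, 0.1827]
ee_rot: [0.0, -0.07, 0.998, 0.0]
force: [0.2, -0.2, -2.2]
gripper_width: 0.388
grasp_force: 29.8
```

```bash
python3 -m crank '[[-1,0,0,-0.002,0],[-1,0,0,-0.004,0],[-1,0,0,-0.004,0],[-1,0,0,-0.004,0]]'; python3 -m crank '[[-1,0,0,-0.002,0],[-1,0,0,-0.003,0],[-1,0,0,-0.003,0],[-1,0,0,-0.003,0]]'
```

```text
t: 10.07
position: [0.423, 0.1778, 0.1805]
ee_rot: [-0.0, -0.07, 0.998, -0.0]
force: [0.0, -0.2, -2.0]
gripper_width: 0.383
grasp_force: 29.8
t: 10.58
position: [0.4231, 0.1778, 0.1803]
ee_rot: [0.0, -0.07, 0.998, 0.0]
force: [-3.7, -0.7, 6.4]
gripper_width: 0.388
grasp_force: 29.8
```

Contact with the bar is felt, so I release and rise.

```bash
python3 -m crank '[[-0.1,0,0,0,0],[0.1,0,0,0,0],[0.3,0,0,0,0],[0.3,0,0,0,0],[0.3,0,0,0,0],[0.3,0,0,0.02,0],[0.3,0,0,0.05,0],[0.3,0,0,0.1,0],[0.3,0,0,0.18,0],[0.3,0,0,0.27,0],[0.3,0,0,0.36,0],[0.3,0,0,0.42,0],[0.3,0,0,0.42,0],[0.3,0,0,0.42,0],[0.3,0,0,0.42,0]]'
python3 - <<'E'
from h import *
p=capture('side'); im=cv2.resize(p['pixels'][130:310,110:310,::-1],None,fx=3.3,fy=3.3,interpolation=cv2.INTER_CUBIC); cv2.imwrite('pics/s4.png',im)
E
```

```text
t: 12.45
position: [0.4226, 0.1775, 0.3879]
ee_rot: [-0.001, -0.07, 0.998, -0.001]
force: [-0.2, 0.4, -1.1]
gripper_width: 0.652
grasp_force: 0.0
```

View pics/s4.png

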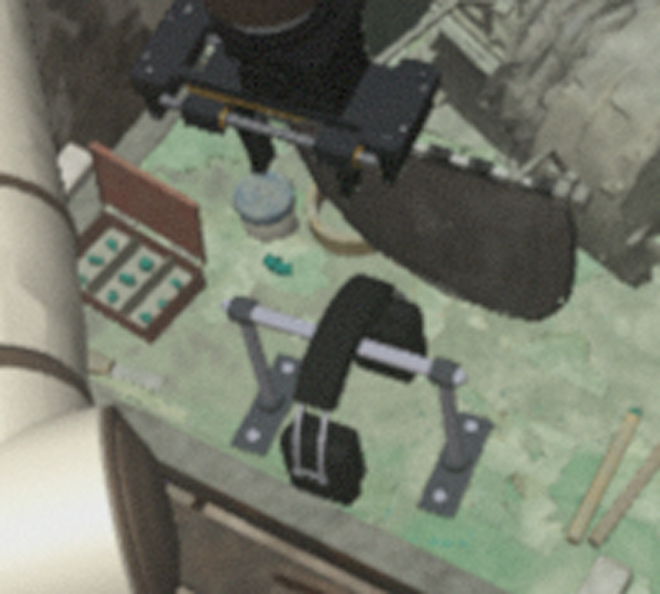

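The defenders hang freely over the bar, with the crown at (350,320) in the crop and the cups either side. Next I move above the handle with the gripper part open.

```bash
python3 -m crank '[[-0.1,0,-0.05,0,0.04],[-0.1,0,-0.13,0,0.09],[-0.1,0,-0.21,0,0.14],[-0.1,-0.01,-0.29,0,0.2],[-0.1,-0.01,-0.37,0,0.26],[-0.1,-0.02,-0.45,0,0.32],[-0.1,-0.02,-0.53,0,0.38],[-0.1,-0.03,-0.61,0,0.44],[-0.1,-0.03,-0.69,0,0.5],[-0.1,-0.038,-0.77,0,0.56],[-0.1,-0.038,-0.84,0,0.62],[-0.1,-0.038,-0.89,-0.05,0.68],[-0.1,-0.038,-0.92,-0.1,0.74],[-0.1,-0.038,-0.928,-0.16,0.777],[-0.1,-0.038,-0.928,-0.2,0.777],[-0.1,-0.038,-0.928,-0.24,0.777],[-0.1,-0.038,-0.928,-0.24,0.777],[-0.1,-0.038,-0.928,-0.24,0.777]]'
python3 - <<'E'
from h import *
for c in('top','side'):
    p=capture(c); save(p,c+'5.png')
s=manip.get_state(); print(s['q'],s['position'])
p=capture('side'); im=cv2.resize(p['pixels'][180:380,310:510,::-1],None,fx=3,fy=3,interpolation=cv2.INTER_CUBIC)
c,q=np.cos(-.21),np.sin(-.21)
X=np.array([[-.16,-.05,.103],[-.16,.05,.103]])@np.array([[c,q,0],[-q,c,0],[0,0,1]])+[.56,-.32,0]
P=((proj(p,X)-[310,180]+.5)*3).astype(int); cv2.line(im,tuple(map(int,P[0])),tuple(map(int,P[1])),(0,0,255),1); cv2.imwrite('pics/s5.png',im)
E
```

```text
t: 14.75
position: [0.4044, -0.2865, 0.2696]
ee_rot: [-0.0, -0.629, 0.777, -0.0]
force: [0.7, -0.1, 0.6]
gripper_width: 0.452
grasp_force: 0.0
[-2.87652266e-01  1.33469438e-01 -2.35280944e-01  3.26703552e-04
 -1.20023662e+00  7.70590677e-02] [ 0.4045394  -0.286428    0.27002522]
```

View pics/s5.png

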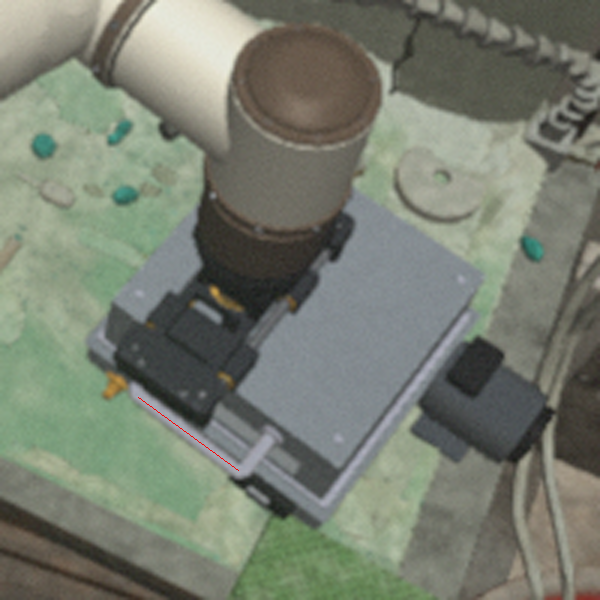

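The predicted bar line lies on the handle bar, (140,398) to (238,470) in the crop. Next I descend and watch the force.

```bash
python3 -m crank '[[-0.1,0,0,-0.05,0],[-0.1,0,0,-0.1,0],[-0.1,0,0,-0.15,0],[-0.1,0,0,-0.2,0],[-0.1,0,0,-0.24,0],[-0.1,0,0,-0.27,0],[-0.1,0,0,-0.29,0],[-0.1,0,0,-0.29,0]]'; python3 -m crank '[[-0.1,0,0,-0.01,0],[-0.1,0,0,-0.03,0],[-0.1,0,0,-0.05,0],[-0.1,0,0,-0.066,0],[-0.1,0,0,-0.066,0],[-0.1,0,0,-0.066,0]]'
```

```text
t: 15.9
position: [0.4039, -0.2862, 0.1238]
ee_rot: [-0.0, -0.629, 0.778, 0.0]
force: [-0.2, 0.6, 0.0]
gripper_width: 0.45
grasp_force: 0.0
t: 16.65
position: [0.4042, -0.2863, 0.0911]
ee_rot: [-0.0, -0.629, 0.777, -0.0]
force: [-0.3, -0.1, 0.3]
gripper_width: 0.451
grasp_force: 0.0
```

```bash
python3 -m crank '[[-1,0,0,0,0],[-1,0,0,0,0],[-1,0,0,0,0],[-1,0,0,0,0],[-1,0,0,0,0],[-1,0,0,0,0],[-1,0,0,0,0],[-1,0,0,0,0]]'
python3 - <<'E'
import numpy as np
for d in range(0,50,5):
    q=np.radians(d); f=.275*np.cos(q)-.05*np.sin(q); h=.275*np.sin(q)+.05*np.cos(q)
    b=.275-f; print(d,np.round([b*np.cos(-.21)/.5,b*np.sin(-.21)/.5,(h-.05)/.5],3))
E
```

```text
t: 17.65
position: [0.4057, -0.2866, 0.0913]
ee_rot: [0.001, -0.629, 0.777, -0.001]
force: [4.9, -2.1, -4.1]
gripper_width: 0.122
grasp_force: 29.9
0 [ 0. -0.  0.]
5 [ 0.011 -0.002  0.048]
10 [ 0.025 -0.005  0.094]
15 [ 0.044 -0.009  0.139]
20 [ 0.066 -0.014  0.182]
25 [ 0.092 -0.02   0.223]
30 [ 0.121 -0.026  0.262]
35 [ 0.153 -0.033  0.297]
40 [ 0.189 -0.04   0.33 ]
45 [ 0.227 -0.048  0.36 ]
```

The handle is gripped. I lift along the arc, in two stages.

```bash
python3 -m crank '[[-1,0.005,0,0.01,0],[-1,0.008,-0.001,0.025,0],[-1,0.013,-0.002,0.048,0],[-1,0.02,-0.004,0.072,0],[-1,0.028,-0.005,0.094,0],[-1,0.037,-0.007,0.117,0],[-1,0.047,-0.009,0.139,0],[-1,0.058,-0.011,0.16,0],[-1,0.069,-0.014,0.182,0],[-1,0.069,-0.014,0.182,0],[-1,0.069,-0.014,0.182,0]]'
```

```text
t: 19.02
position: [0.439, -0.2942, 0.1816]
ee_rot: [-0.0, -0.629, 0.778, -0.001]
force: [4.9, -6.1, -6.9]
gripper_width: 0.12
grasp_force: 30.2
```

```bash
python3 -m crank '[[-1,0.012,-0.003,0.02,0],[-1,0.026,-0.006,0.041,0],[-1,0.04,-0.009,0.06,0],[-1,0.055,-0.012,0.08,0],[-1,0.071,-0.015,0.098,0],[-1,0.087,-0.019,0.115,0],[-1,0.105,-0.022,0.132,0],[-1,0.123,-0.026,0.148,0],[-1,0.142,-0.03,0.164,0],[-1,0.161,-0.034,0.178,0],[-1,0.161,-0.034,0.178,0],[-1,0.161,-0.034,0.178,0],[-1,0.161,-0.034,0.178,0]]'
python3 - <<'E'
from h import *
p=capture('side'); save(p,'fin_s.png')
for n in ('hood','defenders'): print(n,[(b['bbox'],b['score']) for b in boxes_of(p,n)[:2]])
p=capture('top');print([(b['bbox'],b['score']) for b in boxes_of(p,'defenders')[:2]],[(b['bbox'],b['score']) for b in boxes_of(p,'hood')[:1]])
E
```

```text
t: 20.65
position: [0.5176, -0.3117, 0.2684]
ee_rot: [-0.002, -0.628, 0.778, 0.001]
force: [2.8, -9.4, -9.1]
gripper_width: 0.12
grasp_force: 30.4
hood [([367.1, 214.9, 111.5, 87.9], 0.64)]
defenders [([195.3, 260.0, 22.3, 20.4], 0.74)]
[([218.7, 215.4, 30.7, 60.8], 0.92)] [([363.8, 134.7, 86.0, 71.9], 0.78)]
```

The handle has risen 0.177 m, which puts the hood at about 44°. The grip is still on, and the defenders are detected at the rail in the top view. Handing in.

```bash
python3 -c "
from rig import manip
print(manip.hand_in())"
```

```text
the job is handed in; nothing more can be done
None
```

The job is handed in at about 21 s: the ear defenders hang freely from the rail bar, released, and the gripper is still holding the hood by its handle at about 44° (worked out from the handle's rise, not measured directly).

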